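Close the burner's air shutter with the key

TASK

Take the forked key from its wooden stand, reach with it through the round hole in the guard plate of the burner's control box, and feel for the knob blade sunk below until the fork drops fully over it. Turn the knob clockwise, gently and without forcing it, until the air shutter is fully shut against its stop. Leave the key standing in the knob, let go of it, and leave the other things on the bench alone.

Things in the scene. Friction and masses are not known exactly. Their poses are not given: they have to be found in the camera images.
- key_hole (a point): Centre of the round 34 mm key hole in the 6 mm thick guard plate, at the plate's upper face, 100 mm above the bench. Its x and y run along the sides of the grey steel control box (160 mm along x, 240 mm along y), fixed to the bench; z up. The box reaches 60 mm to +y and 180 mm to -y of the hole; shutter and bars, up to 13 mm above the plate, lie 64 to 168 mm to -y.
- knob_face (a point): Centre of the recessed knob's steel disc face, 60 mm straight below key_hole, axes as key_hole (they do not turn with the knob). On it stands a blade 22 mm long, 5 mm thick, 14 mm high, flat-topped. The blade's heading is NOT measured: at the start it lies anywhere from 10 deg clockwise to 40 deg counter-clockwise (from above) of this x; half a turn is the same.
- shutter (a joint): Air shutter: 50 by 44 mm aluminium plate under three bars, out of the fingers' reach, driven by the knob. 0 = open, 0.038 m = fully shut at its hard stop; starts at 0 to 0.006. Clockwise (from above) turning shuts it, 63 deg for the whole travel, against a steady 0.065 N m; it stays where left. The knob shaft is springy (1.2 N m/rad). The angle from blade to shutter varies from box to box.
- key_grip (a point): Centre of the key's flat steel handle: 40 mm wide along x, 12 mm thick along y, 45 mm high along z (z up the shank, away from the fork). Grasp across the thickness. The key is 130 mm long, about 0.2 kg; a 26 mm round shank joins handle and fork.
- key_tip (a point): Centre of the key's foot, 107.5 mm below key_grip on the key's axis. The fork has one slot along the key's x, 8 mm wide, 16 mm deep, open at both ends, between prongs 22 mm long; fork and shank fit a 28 mm circle. Seated, the foot stands on knob_face; a fork caught on top of the blade stands 14 mm above it.
- stand: Fixed wooden stand for the key, 70 by 70 mm and 60 mm high, origin at the centre of its underside; the key stands loosely in its 33 mm hole, 50 mm deep, so its foot is 10 mm above the bench.
- mould: Bystander: round plaster mould, 112 mm across, 128 mm high; origin at the centre of its underside.
- tin: Bystander: closed tin, 84 mm across, 75 mm high; origin at the centre of its underside.
- ingot_mould: Bystander: open steel ingot mould, 55 by 150 mm, 35 mm high; origin at the centre of its underside.
- brush: Bystander: hand brush lying on the bench beyond the box; origin under its middle.
Not all that is in view belongs to the job. Leave any purple or red look-alike of the part that bears key_grip alone.

How it is judged:
By the outcome, as a careful person would: the job done as asked, in the order asked, and still so for the second after the job is handed in, with the robot touching nothing.
It also fails if it takes over 67 s, if anything falls off the work surface, if the arm or the gripper's body presses on something with over 40 N, if the wrist force passes 120 N, or if a joint passes its speed limit or range.

ROBOT

A 7-joint arm with a two-finger parallel gripper is mounted at the origin on the work surface. World frame = base frame: x ahead of the robot, y to its left, z up, the work surface at z = 0. Lengths are in mm, angles in degrees, forces in N, time in s.
With the tool pointing down it reaches from about 425 to 925 mm from the base axis. Payload 6.8 kg.
Tool frame: the origin (TCP) lies between the finger pads; the fingertips stand arm.tip_reach ahead of it and the grasp point (between the pads) is the TCP (arm.tip_reach is the distance from the TCP to the fingertips, in mm); z points along the fingers, y is the direction in which the jaws open and shut (so a half turn about z gives the same grasp; the last joint's range is limited). The gripper opens to 85 mm and grips with 20 to 120 N. Pads are 22 mm wide; open, the fingers measure 114 mm over their backs; the gripper's body (76 mm by 85 mm) begins 54 mm behind the grasp point. The pads swing forward as they close: fully open they stand 13 mm farther back than shut.
Start: joints at [62.332, 27.33, 1.283, 89.118, -0.659, 63.558, -4.761], TCP at [247.118, -628.156, 250.308] pointing down, gripper open.
Joint ranges: [-169.35, 169.35], [-19.33, 120.38], [-80.79, 83.38], [13.8, 139.57], [-78.32, 258.32], [9.67, 109.79], [-169.56, 169.56]. Speed limits (degrees/s): [136.94, 136.94, 180, 180, 180, 180, 180].

INTERFACE

Orientations are given as a 3x3 rotation matrix whose columns are the frame's x, y, z axes.
In Python, from station import arm gives the robot as it stands.
- The arm moves only by the shell command python3 -m crank 'ROWS' [FORCE]. ROWS is JSON, a list of rows, each an object with "hand": the finger opening in mm, from 0 to 85.4; "translation": the shift along the tool's x, y, z in units of 30 mm (1.0 is 30 mm), a list of three; "turn": the turn about the tool's z in units of 5 degrees (1.0 is 5 degrees). A call has 1 to 5 rows; each row shifts and turns the commanded pose from where the row before left it, along the tool's axes as they then stand; what a row does not reach is not made up. A row lasts 1/12 s, in which the tool goes at most 41.7 mm and 7.16 degrees, less where a joint would pass 70% of its speed; a pose out of reach is approached as far as the arm can. A call is refused whole if a number of a shift passes 1 or a number of a turn 1, either way. A call with a gripper value outside its range is refused whole. The fingers move at their own pace and stop on an object; FORCE is the grip in N (left out, the last holds). Time passes only in rows, so rows that do not move let the fingers close. It gives the time, the measured TCP pose, the force and the opening at its end, in the units of the state.
- arm.sense(): the state, without advancing time (a new reading comes with each control period).
- arm.grab_frame(name): name is "scene" or "top" or "wrist"; returns a dict with "image" (480x640x3 uint8, blue, green, red), "range_z" (480x640 float32, mm along the optical axis (not along the pixel's ray), 0 where there is no reading), "vertical_fov" (degrees; the focal length in pixels is half the picture's height over the tangent of half this angle, whatever the lens; pixels are square), "cx", "cy" (the principal point, pixels), "extrinsics" (4x4, takes a point from camera to world coordinates). Camera axes: x right, y down, z forward; pixel columns grow to the right and rows downward; lengths in mm; the calibration is good to about 2 mm. The wrist camera is an equidistant fisheye: a pixel r from the principal point sees the ray r / f radians off the axis. A picture is of the moment at which its call begins.
- arm.sign_off(): hands the job in, once; it reports no verdict.
The state is a dict: "time_s": time; "joint_positions": joint angles; "qvel": joint speeds; "joint_efforts": joint torques, N m; "position": TCP position; "tcp_rot": TCP orientation; "force": force on the tool from outside, world axes, zero at the start; "moment": the same for the moment, N m; "finger_gap": finger opening in mm.
Only numpy, scipy, OpenCV 4.12 (cv2) and the standard library are available. Lean on these libraries where they do the work, as an engineer would, in place of code of your own. Each camera call takes 0.05 s, during which the arm holds its last target.

## Working session

There is one attempt and no reset: what is moved stays moved. The work goes in short steps, Python scripts to look and compute and a shell command to move; the robot and the scene stay as the last step left them, time stands still between calls to the robot, and variables do not carry over. Pictures are saved under pics/ and viewed, and the job is handed in when it is done.

```bash
ls; mkdir -p pics; cat > h.py <<'E'
import numpy as np, cv2
from station import arm
def grab(name,fn=None):
    f=arm.grab_frame(name)
    np.savez('pics/%s.npz'%(fn or name),**{k:np.asarray(v) for k,v in f.items()})
    cv2.imwrite('pics/%s.png'%(fn or name),f['image']); return f
def load(fn): 
    d=np.load('pics/%s.npz'%fn); return {k:d[k] for k in d.files}
def pt(f,u,v,z=None,wz=None,fish=False):
    F=240/np.tan(np.radians(float(f['vertical_fov'])/2))
    x,y=(u-f['cx']),(v-f['cy'])
    if fish:
        r=np.hypot(x,y); t=r/F; s=np.tan(t)/max(r,1e-9); d=np.array([x*s,y*s,1.])
    else: d=np.array([x/F,y/F,1.])
    E=np.array(f['extrinsics']); 
    if wz is not None:
        w=E[:3,:3]@d; o=E[:3,3]; return o+w*(wz-o[2])/w[2]
    if z is None: z=f['range_z'][int(round(v)),int(round(u))]
    return E[:3,:3]@(d*z)+E[:3,3]
E
python3 - <<'E'
from h import *
for n in ['scene','top','wrist']:
    f=grab(n); print(n,f['vertical_fov'],f['cx'],f['cy'],np.round(f['extrinsics'],3).tolist())
s=arm.sense(); print(s, arm.tip_reach)
E
```

```text
pics
scene 49.88062310317283 316.5539914760556 237.52402157735293 [[0.819, 0.494, -0.29, 905.034], [0.573, -0.707, 0.414, -472.765], [-0.001, -0.505, -0.863, 1152.982], [0.0, 0.0, 0.0, 1.0]]
top 47.33745808032586 307.25837418365546 236.06899123730824 [[-0.004, -0.999, 0.043, 493.261], [-1.0, 0.004, 0.012, 47.829], [-0.012, -0.043, -0.999, 1246.178], [0.0, 0.0, 0.0, 1.0]]
wrist 65.70646984690485 319.028835414906 243.14778691699888 [[0.366, -0.88, -0.303, 325.372], [-0.931, -0.346, -0.118, -596.427], [-0.002, 0.325, -0.946, 372.517], [0.0, 0.0, 0.0, 1.0]]
{'time_s': 0.15, 'joint_positions': array([62.3317335 , 27.36371773,  1.28108258, 89.16287346, -0.65918111,
       63.55857022, -4.7608706 ]), 'qvel': array([ 0.06895983, -0.08887846, -0.00191355, -0.30058002, -0.00257768,
        0.01880918,  0.00643217]), 'joint_efforts': array([ 2.60044857e-03, -5.96924758e+01,  1.61025725e+00, -2.81491041e+01,
        1.27002134e-02,  6.55871045e-03,  3.43005718e-05]), 'position': array([ 246.94973829, -627.75907697,  249.5811936 ]), 'tcp_rot': array([[ 9.30575547e-01,  3.66099455e-01, -5.84228197e-04],
       [ 3.66099909e-01, -9.30574744e-01,  1.22598938e-03],
       [-9.48339619e-05, -1.35476163e-03, -9.99999078e-01]]), 'force': array([-0.57135886,  0.11681852, -0.35526111]), 'moment': array([ 0.02181085,  0.01707375, -0.00866933]), 'finger_gap': 85.06927687924642} 19.0
```

View pics/scene.png

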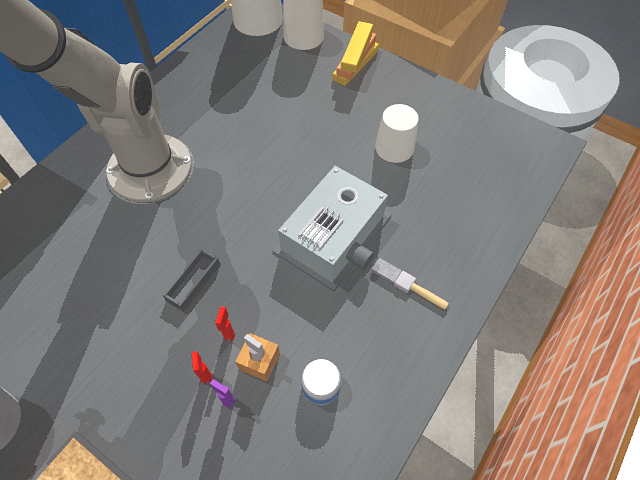

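View pics/top.png

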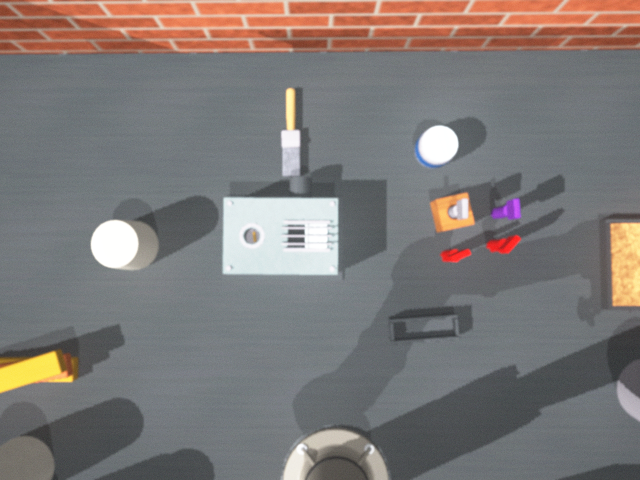

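View pics/wrist.png

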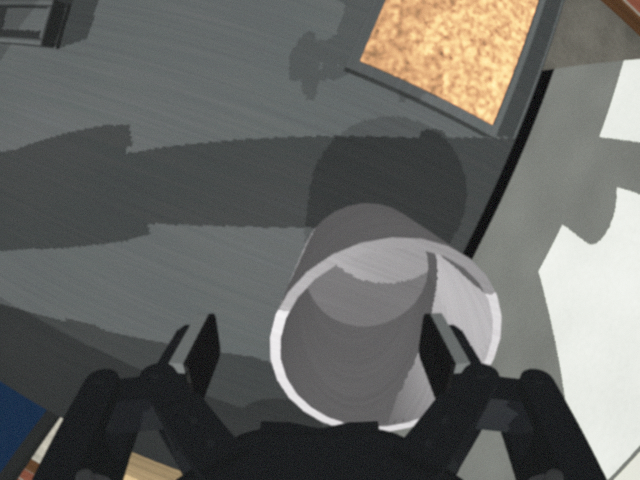

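```bash
python3 - <<'E'
from h import *
def crop(n,u0,u1,v0,v1,k):
    im=load(n)['image'][v0:v1,u0:u1]; return cv2.resize(im,None,fx=k,fy=k,interpolation=cv2.INTER_CUBIC)
cv2.imwrite('pics/c1.png',crop('scene',180,300,300,410,6))
cv2.imwrite('pics/c2.png',crop('top',410,540,180,280,6))
cv2.imwrite('pics/c3.png',crop('top',215,345,185,285,6))
cv2.imwrite('pics/c4.png',crop('scene',270,400,160,280,5))
E
```

```text
(no output)
```

View pics/c1.png

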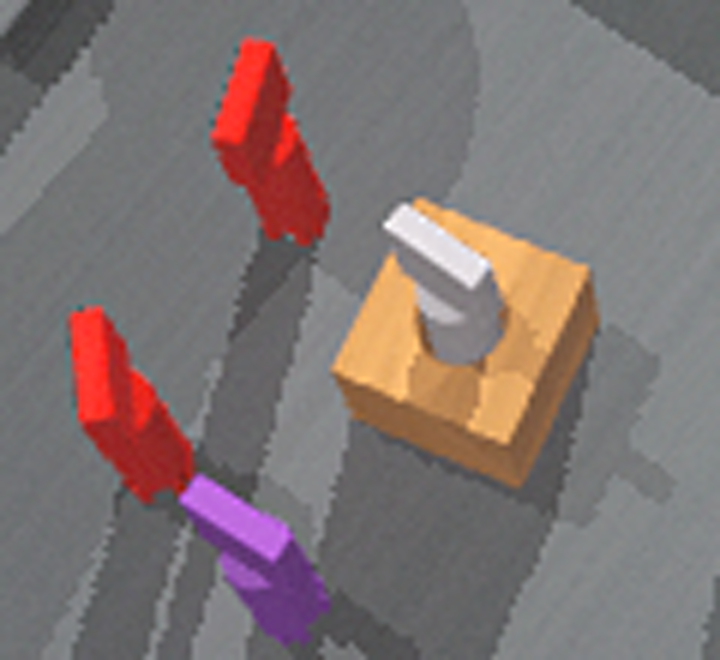

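View pics/c2.png

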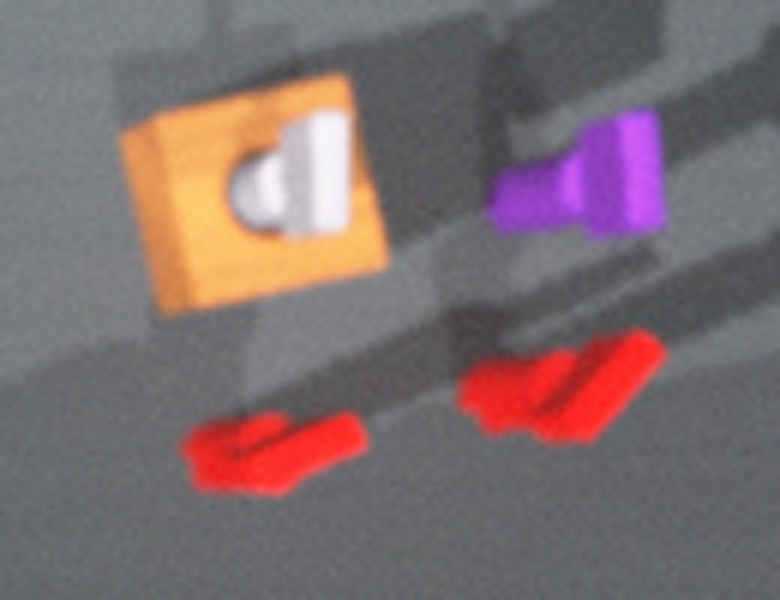

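View pics/c3.png

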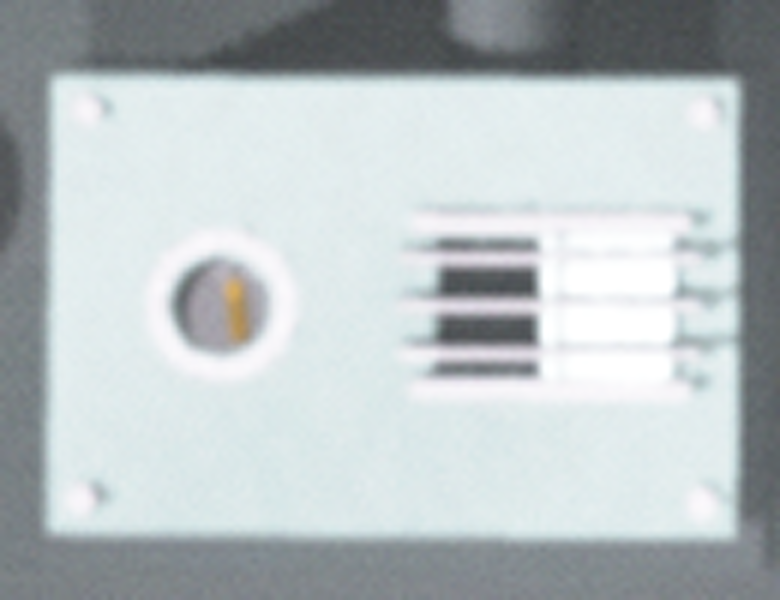

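View pics/c4.png

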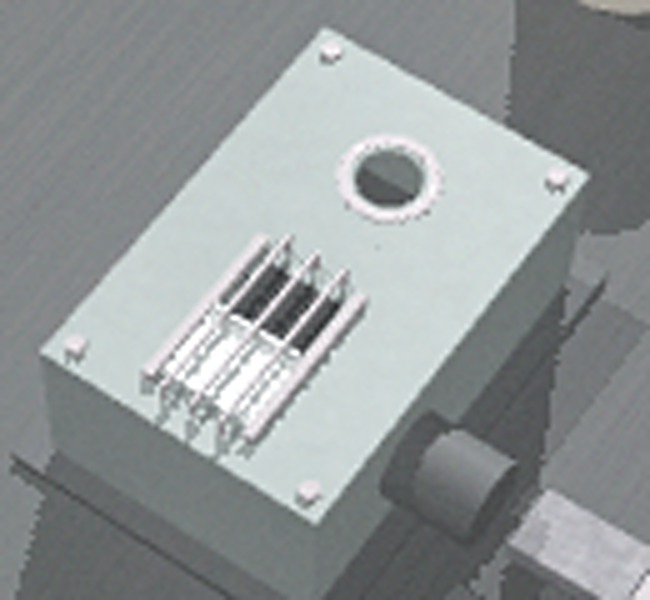

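```bash
python3 - <<'E'
from h import *
f=load('top')
def T(cu,cv,u0,v0,k,z): 
    p=pt(f,u0+(cu+.5)/k-.5,v0+(cv+.5)/k-.5,wz=z); return np.round(p,1)
print('handle corners')
for c in [(350,110),(347,237),(312,112),(308,235)]: print(T(*c,410,180,6,140))
print('box')
for c in [(50,75),(740,78),(45,535),(738,538)]: print(T(*c,215,185,6,100))
print('hole',T(221,305,215,185,6,100)); print('ring edges',[T(*c,215,185,6,100) for c in [(147,305),(298,305),(221,227),(221,382)]])
print('hole edges',[T(*c,215,185,6,100) for c in [(174,305),(269,305),(221,257),(221,353)]])
print('blade top',[T(*c,215,185,6,54) for c in [(233,280),(239,342)]], 'disc')
print('stand',[T(*c,410,180,6,60) for c in [(348,75),(388,267),(155,115),(195,308)]])
# depth-based handle points
for (u0,u1,v0,v1,zl,zh) in [(450,475,190,225,130,150),(420,480,185,240,55,65),(220,345,185,285,95,106)]:
    P=[]
    for v in range(v0,v1):
        for u in range(u0,u1):
            p=pt(f,u,v)
            if zl<p[2]<zh: P.append(p)
    P=np.array(P); print(len(P),P.mean(0),P.min(0),P.max(0), cv2.minAreaRect(P[:,:2].astype(np.float32)))
s=load('scene')
P=[]
for v in range(325,370):
    for u in range(235,275):
        p=pt(s,u,v)
        if 132<p[2]<150: P.append(p)
P=np.array(P); print('scene',len(P),P.mean(0),cv2.minAreaRect(P[:,:2].astype(np.float32)))
def S(cu,cv,u0,v0,k,z): return np.round(pt(s,u0+(cu+.5)/k-.5,v0+(cv+.5)/k-.5,wz=z),1)
print('scene handle',[S(*c,180,300,6,140) for c in [(405,205),(490,262),(385,222),(472,285)]])
print('scene box',[S(*c,270,160,5,100) for c in [(325,28),(590,175),(42,350),(318,523)]],'hole',S(389,179,270,160,5,100))
E
```

```text
handle corners
[ 617.  -264.3  140. ]
[ 574.1 -262.6  140. ]
[ 616.4 -251.5  140. ]
[ 574.9 -249.5  140. ]
box
[625.9 238.5 100. ]
[623.6  -3.5 100. ]
[464.8 239.8 100. ]
[462.9  -1.8 100. ]
hole [544.8 178.4 100. ]
ring edges [array([544.9, 204.3, 100. ]), array([544.7, 151.4, 100. ]), array([572.1, 178.4, 100. ]), array([517.9, 178.4, 100. ])]
hole edges [array([544.9, 194.9, 100. ]), array([544.7, 161.6, 100. ]), array([561.6, 178.4, 100. ]), array([528. , 178.4, 100. ])]
blade top [array([556. , 179.3,  54. ]), array([533.4, 177.1,  54. ])] disc
stand [array([ 638.7, -286.3,   60. ]), array([ 569.1, -299.6,   60. ]), array([ 624.5, -216.6,   60. ]), array([ 554.6, -230. ,   60. ])]
132 [ 595.41801192 -256.94539541  138.43607685] [ 576.22813614 -264.16329194  130.56440806] [ 615.1069837  -251.34097958  143.61329453] ((595.7146606445312, -257.01104736328125), (38.96128845214844, 12.62082576751709), 2.7638211250305176)
707 [ 593.98545723 -253.96331096   59.55641128] [ 556.5456369  -298.94906922   55.03945357] [ 636.58337581 -217.55965352   64.92869646] ((595.9256591796875, -258.3954772949219), (69.88179016113281, 71.14178466796875), 12.116466522216797)
7988 [542.94037427 119.28883698 100.12936415] [463.33902224  -1.57391222  95.02563304] [624.36149242 238.76613068 105.99933446] ((543.7011108398438, 118.64356994628906), (239.72164916992188, 160.26226806640625), 89.6455307006836)
scene 124 [ 597.4850739  -261.80024266  139.20840215] ((597.4598388671875, -261.14117431640625), (40.61692810058594, 12.618443489074707), 0.6785734295845032)
scene handle [array([ 578.6, -256.1,  140. ]), array([ 614.8, -255.4,  140. ]), array([ 576.8, -264.7,  140. ]), array([ 614.8, -265.2,  140. ])]
scene box [array([465.2, 235.6, 100. ]), array([624.7, 234.5, 100. ]), array([462.8,  -2.6, 100. ]), array([622.8,  -4.2, 100. ])] hole [544.1 175.3 100. ]
```

```bash
cat >> h.py <<'E'
def yaw():
    R=arm.sense()['tcp_rot']; return np.degrees(np.arctan2(R[1,0],R[0,0]))
def go(x,y,z=None,yw=None,turns=0):
    s=arm.sense(); p=s['position']; th=yaw(); 
    print('t',round(s['time_s'],2),'pos',np.round(p,1),'yaw',round(th,2),'F',np.round(s['force'],1),'gap',round(s['finger_gap'],1),'j7',round(s['joint_positions'][6],1))
    t=np.radians(th-turns*2.5)  # mid heading for `turns` units of turn (5deg)
    dx,dy=x-p[0],y-p[1]
    print('units x %.2f y %.2f z %.2f'%((dx*np.cos(t)+dy*np.sin(t))/30,(dx*np.sin(t)-dy*np.cos(t))/30,(p[2]-(z if z is not None else p[2]))/30), 'turn units', None if yw is None else round(-((yw-th+180)%360-180)/5,2))
E
python3 -m crank '[{"hand":85,"translation":[0.5,-0.1,0],"turn":-1},{"hand":85,"translation":[0.5,-0.1,0],"turn":-1},{"hand":85,"translation":[0.5,-0.1,0],"turn":-1},{"hand":85,"translation":[0.5,-0.1,0],"turn":-1},{"hand":85,"translation":[0.5,-0.1,0],"turn":-1}]' 40
python3 -c "
from h import *
go(597,-259,250,178,-5)"
```

```text
time_s: 0.57
position: [303.4, -575.9, 249.8]
tcp_rot: [[0.685, 0.728, -0.0], [0.728, -0.685, 0.001], [0.0, -0.001, -1.0]]
force: [-0.9, -0.4, -0.4]
finger_gap: 85.1
t 0.57 pos [ 303.4 -575.9  249.8] yaw 46.73 F [-0.9 -0.4 -0.4] gap 85.1 j7 11.4
units x 14.08 y 3.00 z -0.01 turn units -26.25
```

```bash

python3 -m crank '[{"hand":85,"translation":[0.6,0.13,0],"turn":-1},{"hand":85,"translation":[0.6,0.13,0],"turn":-1},{"hand":85,"translation":[0.6,0.13,0],"turn":-1},{"hand":85,"translation":[0.6,0.13,0],"turn":-1},{"hand":85,"translation":[0.6,0.13,0],"turn":-1}]' 40 >/dev/null
python3 -c "
from h import *
go(597,-259,250,178,-5)"
```

```text
t 0.98 pos [ 368.9 -512.1  249.9] yaw 71.73 F [ 0.1 -0.4 -0.7] gap 85.2 j7 25.7
units x 9.16 y 6.72 z -0.00 turn units -21.25
```

```bash

python3 -m crank '[{"hand":85,"translation":[0.55,0.33,0],"turn":-1},{"hand":85,"translation":[0.55,0.35,0],"turn":-1},{"hand":85,"translation":[0.5,0.38,0],"turn":-1},{"hand":85,"translation":[0.45,0.4,0],"turn":-1},{"hand":85,"translation":[0.45,0.42,0],"turn":-1}]' 40 >/dev/null
python3 -c "
from h import *
go(597,-259,250,178,-5)"
```

```text
t 1.4 pos [ 436.  -446.3  250. ] yaw 96.72 F [ 0.6  0.3 -0.7] gap 84.7 j7 39.6
units x 4.13 y 7.12 z -0.00 turn units -16.26
```

```bash

python3 -m crank '[{"hand":85,"translation":[0.31,0.4,0],"turn":-1},{"hand":85,"translation":[0.28,0.42,0],"turn":-1},{"hand":85,"translation":[0.25,0.45,0],"turn":-1},{"hand":85,"translation":[0.22,0.47,0],"turn":-1},{"hand":85,"translation":[0.2,0.48,0],"turn":-1}]' 40 >/dev/null
python3 -c "
from h import *
go(597,-259,250,178,-5)"
```

```text
t 1.82 pos [ 489.1 -391.   250. ] yaw 121.71 F [-0.1  0.1  0.2] gap 85.2 j7 55.1
units x 0.65 y 5.65 z -0.00 turn units -11.26
```

```bash

python3 -m crank '[{"hand":85,"translation":[0.1,0.48,0],"turn":-1},{"hand":85,"translation":[0.06,0.48,0],"turn":-1},{"hand":85,"translation":[0.02,0.48,0],"turn":-1},{"hand":85,"translation":[-0.03,0.48,0],"turn":-1},{"hand":85,"translation":[-0.07,0.48,0],"turn":-1}]' 40 >/dev/null
python3 -c "
from h import *
go(597,-259,250,178,-5)"
```

```text
t 2.23 pos [ 541.8 -341.3  250. ] yaw 146.71 F [-0.1 -0.1  0. ] gap 85.1 j7 71.1
units x -0.75 y 3.22 z -0.00 turn units -6.26
```

```bash

python3 -m crank '[{"hand":85,"translation":[-0.1,0.6,0],"turn":-1},{"hand":85,"translation":[-0.12,0.6,0],"turn":-1},{"hand":85,"translation":[-0.15,0.6,0],"turn":-1},{"hand":85,"translation":[-0.18,0.6,0],"turn":-1},{"hand":85,"translation":[-0.2,0.6,0],"turn":-1}]' 40 >/dev/null
python3 -m crank '[{"hand":85,"translation":[0,0,0],"turn":-1},{"hand":85,"translation":[0,0,0],"turn":-0.25},{"hand":85,"translation":[0,0,0],"turn":0}]' 40 >/dev/null
python3 -c "
from h import *
f=grab('wrist','w1')
go(597,-259,250,178,0)"
```

```text
t 2.95 pos [ 597.5 -269.1  249.9] yaw 177.53 F [ 0.  -0.5  1.1] gap 85.1 j7 90.8
units x 0.03 y 0.34 z -0.00 turn units -0.09
```

View pics/w1.png

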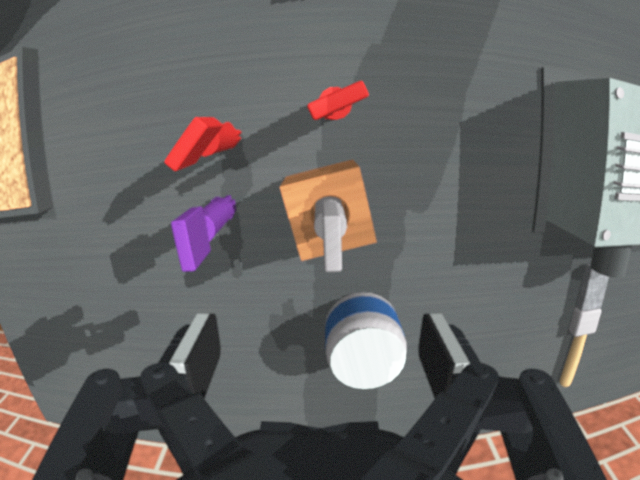

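```bash
python3 - <<'E'
from h import *
f=load('w1')
im=f['image'][180:290,270:390]; cv2.imwrite('pics/c5.png',cv2.resize(im,None,fx=6,fy=6,interpolation=cv2.INTER_CUBIC))
E
```

```text
(no output)
```

View pics/c5.png

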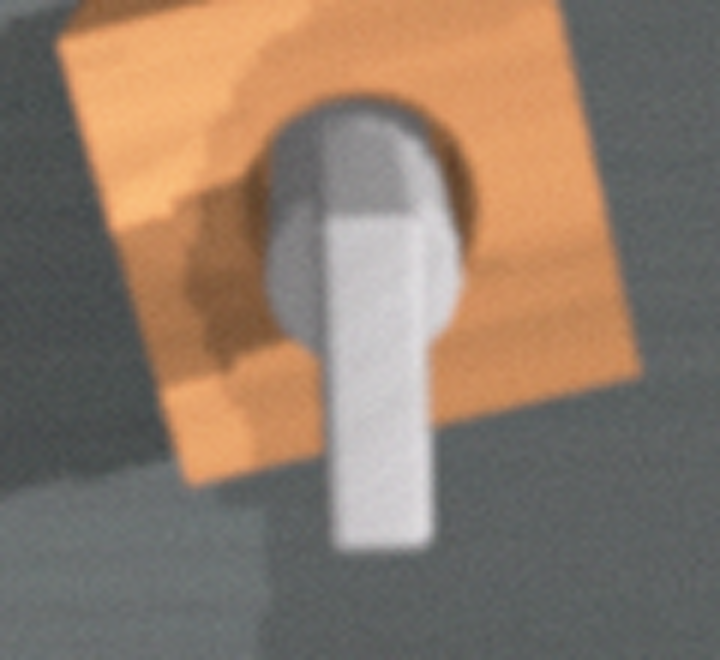

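The silver key stands in the wooden stand (w1 handle top centre ≈ (333,243)). The red pair at (340,100) and (203,143) and the purple one at (190,245) are free-standing look-alikes. Only the silver one is steel and in the stand, so it is the one meant.

```bash
python3 - <<'E'
from h import *
f=load('w1')
C=[pt(f,270+(u+.5)/6-.5,180+(v+.5)/6-.5,wz=140,fish=True) for u,v in [(325,215),(418,215),(334,549),(432,548)]]
for c in C: print(np.round(c,1))
C=np.array(C); print('centre',C.mean(0)); 
for a,b in [(0,2),(1,3)]:
    d=C[b]-C[a]; print(np.linalg.norm(d),np.degrees(np.arctan2(d[1],d[0])))
print('depth pts',[np.round(pt(f,u,v,fish=True),1) for u,v in [(330,225),(333,243),(336,265)]])
P=[pt(f,u,v,fish=True) for u in range(310,350) for v in range(205,280)]; P=np.array([p for p in P if 132<p[2]<150]); print(P.mean(0),cv2.minAreaRect(P[:,:2].astype(np.float32)))
E
```

```text
[ 575.3 -263.9  140. ]
[ 575.7 -253.9  140. ]
[ 614.4 -264.4  140. ]
[ 614.8 -253.2  140. ]
centre [ 595.03440275 -258.87083228  140.        ]
39.12736736184252 -0.6435659152055744
39.09297495353387 0.9744227142726366
depth pts [array([ 582.3, -260.1,  138.7]), array([ 594.7, -258.5,  139. ]), array([ 610.6, -256.9,  139.2])]
[ 594.11471927 -259.10403874  139.13892709] ((595.4599609375, -259.1282043457031), (12.065744400024414, 39.82852554321289), 88.76087951660156)
```

```bash

python3 -m crank '[{"hand":85,"translation":[0.06,0.33,0],"turn":-0.4},{"hand":85,"translation":[0,0,0.7],"turn":0},{"hand":85,"translation":[0,0,0.8],"turn":0},{"hand":85,"translation":[0,0,0.8],"turn":0}]' 40 >/dev/null
python3 -c "
from h import *
go(595.5,-259,117.5,179.5,0)"
```

```text
t 3.28 pos [ 596.6 -258.1  181.2] yaw 179.7 F [ 1.2 -0.8 -0. ] gap 85.8 j7 89.5
units x 0.04 y -0.03 z 2.12 turn units 0.04
```

```bash

python3 -m crank '[{"hand":85,"translation":[0.03,-0.03,0.7],"turn":0},{"hand":85,"translation":[0,0,0.7],"turn":0},{"hand":85,"translation":[0,0,0.5],"turn":0},{"hand":85,"translation":[0,0,0.22],"turn":0},{"hand":85,"translation":[0,0,0],"turn":0}]' 40 >/dev/null
python3 -c "
from h import *
f=grab('wrist','w2')
go(595.5,-259,117.5,179.5,0)"
```

```text
t 3.75 pos [ 595.6 -259.   117.7] yaw 179.72 F [ 0.4  0.8 -0.1] gap 85.0 j7 87.3
units x 0.00 y -0.00 z 0.01 turn units 0.04
```

View pics/w2.png

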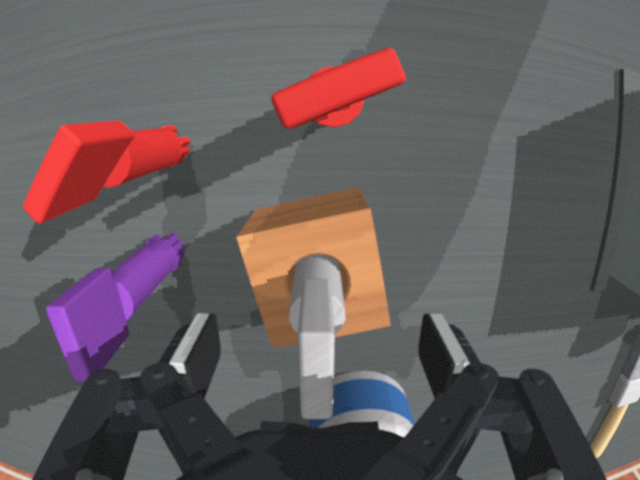

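```bash

python3 -m crank '[{"hand":5,"translation":[0,0,0],"turn":0},{"hand":5,"translation":[0,0,0],"turn":0},{"hand":5,"translation":[0,0,0],"turn":0},{"hand":5,"translation":[0,0,0],"turn":0},{"hand":5,"translation":[0,0,0],"turn":0}]' 30
python3 -m crank '[{"hand":5,"translation":[0,0,0],"turn":0},{"hand":5,"translation":[0,0,0],"turn":0},{"hand":5,"translation":[0,0,0],"turn":0},{"hand":5,"translation":[0,0,0],"turn":0},{"hand":5,"translation":[0,0,0],"turn":0}]' 60
python3 -c "
from h import *
go(595.5,-259,117.5,179.5,0)"
```

```text
time_s: 4.17
position: [596.0, -259.2, 118.3]
tcp_rot: [[-1.0, 0.005, 0.001], [0.005, 1.0, -0.0], [-0.001, -0.0, -1.0]]
force: [-0.7, -0.8, 0.5]
finger_gap: 25.0
time_s: 4.58
position: [596.0, -259.3, 118.1]
tcp_rot: [[-1.0, 0.005, 0.001], [0.005, 1.0, -0.0], [-0.001, -0.0, -1.0]]
force: [-0.3, -0.5, 4.0]
finger_gap: 11.4
t 4.58 pos [ 596.  -259.3  118.1] yaw 179.72 F [-0.3 -0.5  4. ] gap 11.4 j7 87.3
units x 0.02 y 0.01 z 0.02 turn units 0.04
```

```bash

python3 -m crank '[{"hand":5,"translation":[0,0,-0.2],"turn":0},{"hand":5,"translation":[0,0,-0.5],"turn":0},{"hand":5,"translation":[0,0,-0.7],"turn":0},{"hand":5,"translation":[0,0,-0.8],"turn":0},{"hand":5,"translation":[0,0,-0.8],"turn":0}]' 60
python3 -m crank '[{"hand":5,"translation":[0,0,-0.8],"turn":0},{"hand":5,"translation":[0,0,-0.8],"turn":0},{"hand":5,"translation":[0,0,0],"turn":0}]' 60
python3 -c "
from h import *
f=grab('wrist','w3')
go(544.5,177,255,180,0)"
```

```text
time_s: 5.0
position: [595.4, -258.6, 209.2]
tcp_rot: [[-1.0, 0.004, -0.001], [0.004, 1.0, 0.001], [0.001, 0.001, -1.0]]
force: [-0.0, -0.2, -1.3]
finger_gap: 11.5
time_s: 5.25
position: [598.3, -258.9, 262.1]
tcp_rot: [[-1.0, 0.005, 0.008], [0.005, 1.0, -0.003], [-0.008, -0.003, -1.0]]
force: [0.7, 0.5, -0.6]
finger_gap: 11.3
t 5.3 pos [ 597.3 -258.9  259.4] yaw 179.74 F [-0.3 -0.2 -1.3] gap 11.3 j7 92.1
units x 1.83 y 14.52 z 0.15 turn units -0.05
```

View pics/w3.png

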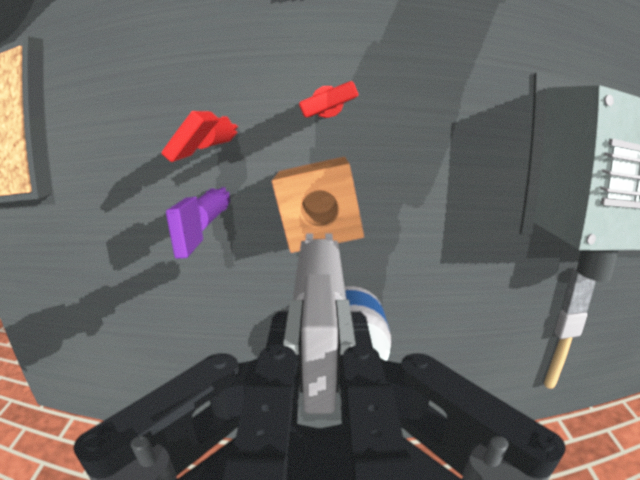

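```bash

python3 -m crank '[{"hand":5,"translation":[0,0.4,0],"turn":0},{"hand":5,"translation":[0,0.7,0],"turn":0},{"hand":5,"translation":[0,0.9,0],"turn":0},{"hand":5,"translation":[0,1,0],"turn":0},{"hand":5,"translation":[0,1,0],"turn":0}]' 60 >/dev/null
python3 -m crank '[{"hand":5,"translation":[0,1,0],"turn":0},{"hand":5,"translation":[0,1,0],"turn":0},{"hand":5,"translation":[0,1,0],"turn":0},{"hand":5,"translation":[0,1,0],"turn":0},{"hand":5,"translation":[-0.1,1,0],"turn":0}]' 60 >/dev/null
python3 -m crank '[{"hand":5,"translation":[-0.1,1,0],"turn":0},{"hand":5,"translation":[-0.1,1,0],"turn":0},{"hand":5,"translation":[-0.1,1,0],"turn":0},{"hand":5,"translation":[0,0.8,0],"turn":0},{"hand":5,"translation":[0,0.5,0],"turn":0}]' 60 >/dev/null
python3 -m crank '[{"hand":5,"translation":[0,0.2,0],"turn":0},{"hand":5,"translation":[0,0,0],"turn":0},{"hand":5,"translation":[0,0,0],"turn":0}]' 60 >/dev/null
python3 -c "
from h import *
f=grab('wrist','w4'); grab('top','t4'); grab('scene','s4')
go(544.5,177,255,180,0)"
```

```text
t 6.95 pos [609.8 143.8 255.3] yaw 179.58 F [-0.5 -0.2 -2.1] gap 11.3 j7 53.3
units x 2.19 y 1.09 z 0.01 turn units -0.08
```

View pics/w4.png

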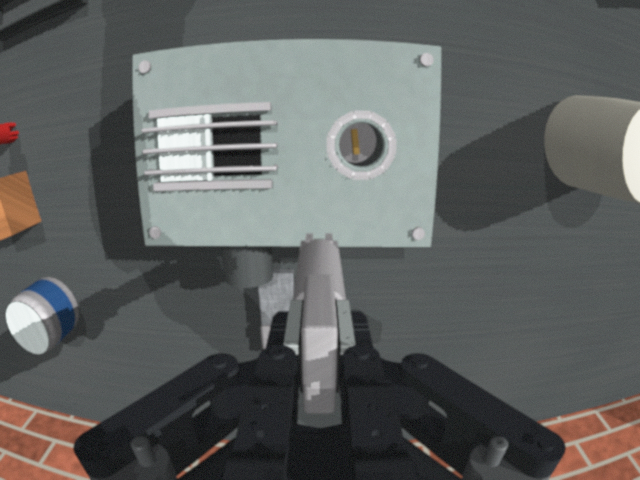

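```bash
python3 - <<'E'
from h import *
f=load('w4')
im=f['image'][100:190,310:410]; cv2.imwrite('pics/c6.png',cv2.resize(im,None,fx=8,fy=8,interpolation=cv2.INTER_CUBIC)[:600])
im=f['image'][220:300,270:370]; cv2.imwrite('pics/c7.png',cv2.resize(im,None,fx=7,fy=7,interpolation=cv2.INTER_CUBIC))
E
```

```text
(no output)
```

View pics/c6.png

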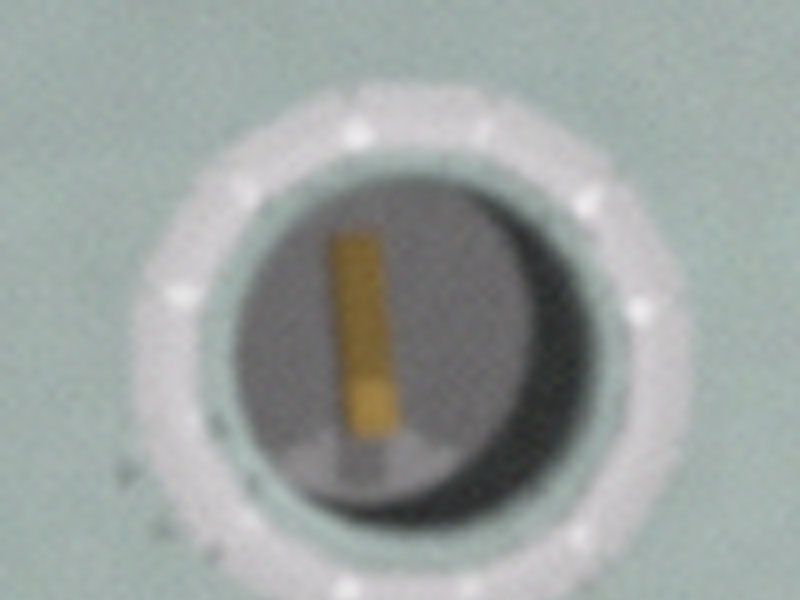

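View pics/c7.png

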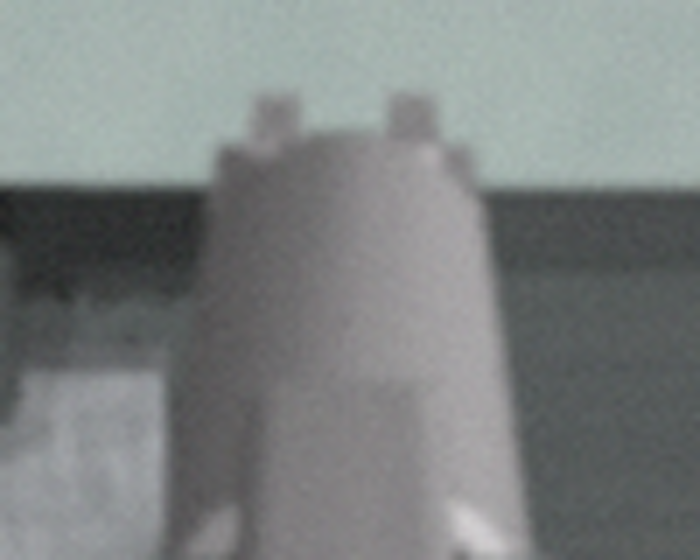

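View pics/s4.png

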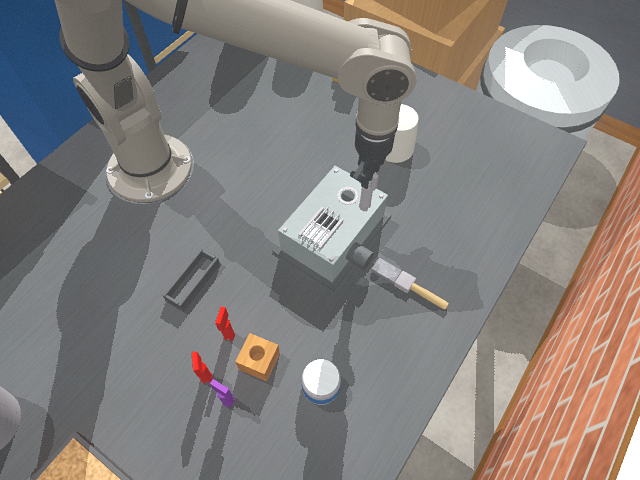

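```bash
python3 - <<'E'
from h import *
f=load('w4')
def W(u,v,u0,v0,k,z): return pt(f,u0+(u+.5)/k-.5,v0+(v+.5)/k-.5,wz=z,fish=True)
B=[W(*c,310,100,8,54) for c in [(330,235),(378,235),(350,437),(398,437)]]
for b in B: print('blade',np.round(b,1))
B=np.array(B); print(B.mean(0))
for a,b in[(0,2),(1,3)]:
    d=B[b]-B[a]; print(np.linalg.norm(d),np.degrees(np.arctan2(d[1],d[0])))
print('ring',[np.round(W(*c,310,100,8,100),1) for c in [(133,350),(690,350),(412,82)]])
print('hole top edge',[np.round(W(*c,310,100,8,100),1) for c in [(200,350),(632,350),(412,150)]])
print('corner screws',[np.round(pt(f,u,v,wz=102,fish=True),1) for u,v in [(144,68),(426,60),(153,233),(417,234)]])
print('depth plate',[np.round(pt(f,u,v,fish=True),1) for u,v in [(300,80),(400,200)]])
print('prongs',[np.round(W(*c,270,220,7,147.5),1) for c in [(278,95),(412,95)]])
t=load('top')
print('top screws',[np.round(pt(t,215+u/6-.4,185+v/6-.4,wz=102),1) for u,v in [(90,108),(704,110),(84,498),(703,502)]])
E
```

```text
blade [532.8 173.2  54. ]
blade [532.7 178.4  54. ]
blade [554.9 175.6  54. ]
blade [554.9 180.8  54. ]
[543.82696859 177.01855774  54.        ]
22.237465374481292 6.043408155422393
22.258496995073735 6.190018154133444
ring [array([542.7, 151.2, 100. ]), array([541.9, 203.5, 100. ]), array([517.3, 176.9, 100. ])]
hole top edge [array([542.7, 157.4, 100. ]), array([542.1, 197.9, 100. ]), array([523.7, 177. , 100. ])]
corner screws [array([475.3,  10. , 102. ]), array([476.9, 225.6, 102. ]), array([610.5,   7.1, 102. ]), array([612.7, 223.6, 102. ])]
depth plate [array([495. , 132.3, 100.1]), array([585.9, 208.7,  98.9])]
prongs [array([597.6, 139.4, 147.5]), array([597.7, 151.8, 147.5])]
top screws [array([613.9, 224.1, 102. ]), array([612.2,   9.2, 102. ]), array([477.6, 225.9, 102. ]), array([475.4,  10.4, 102. ])]
```

```bash
python3 - <<'E'
from h import *
s=arm.sense();R=s['tcp_rot'];print(np.round(R,4).tolist(),s['position'])
for n in ['w4']:
    E=load(n)['extrinsics']; print(R.T@(E[:3,3]-s['position']),np.round(R.T@E[:3,:3],4).tolist())
f=grab('wrist','w5'); E=f['extrinsics'];s=arm.sense();R=s['tcp_rot'];print(s['position'],R.T@(E[:3,3]-s['position']),np.round(R.T@E[:3,:3],4).tolist())
E0=load('wrist')['extrinsics']
E
```

```text
[[-1.0, 0.0074, -0.0006], [0.0074, 1.0, -0.0012], [0.0006, -0.0012, -1.0]] [609.82847909 143.81003786 255.25704332]
[  84.12957332    1.8045858  -122.61750428] [[0.0021, -0.9461, -0.3239], [1.0, 0.002, 0.0005], [0.0002, -0.3239, 0.9461]]
[609.87451509 143.9854871  255.38806387] [  83.52363046    0.6190289  -122.98150075] [[-0.0006, -0.9458, -0.3248], [1.0, -0.0005, -0.0006], [0.0004, -0.3248, 0.9458]]
```

```bash
python3 - <<'E'
from h import *
f=load('w5')
a=cv2.resize(f['image'][100:190,310:410],None,fx=4,fy=4,interpolation=cv2.INTER_CUBIC)
b=cv2.resize(f['image'][220:270,290:350],None,fx=6,fy=6,interpolation=cv2.INTER_CUBIC)
c=np.zeros((360,770,3),np.uint8); c[:,:400]=a; c[:300,405:765]=b; cv2.imwrite('pics/c8.png',c)
E
```

```text
(no output)
```

View pics/c8.png

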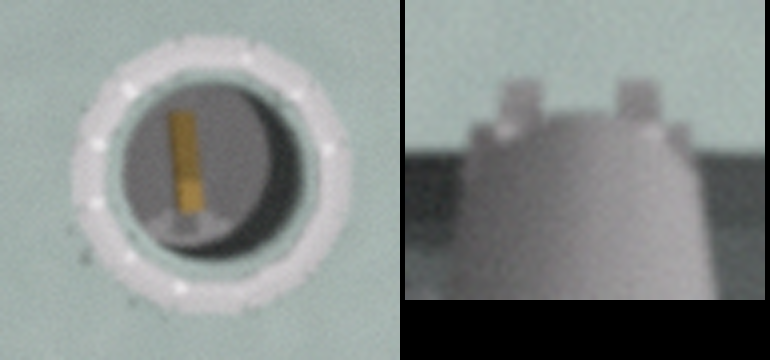

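```bash
python3 - <<'E'
from h import *
f=load('w5')
def W(u,v,u0,v0,k,z): return pt(f,u0+(u+.5)/k-.5,v0+(v+.5)/k-.5,wz=z,fish=True)
B=np.array([W(*c,310,100,4,54) for c in [(168,111),(192,111),(179,213),(203,212)]]);print(B.mean(0),[np.degrees(np.arctan2(*(B[b]-B[a])[1::-1])) for a,b in [(0,2),(1,3)]])
print('ring',[np.round(W(*c,310,100,4,100),1) for c in [(72,175),(350,175),(210,35),(210,314)]])
print('prongs',[np.round(W(*c,290,220,6,147.7),1) for c in [(500-405,80),(540-405,80),(618-405,80),(660-405,80)]])
go(544,177,235,186,0)
E
```

```text
[543.60864763 176.78739265  54.        ] [np.float64(6.404985495890657), np.float64(6.610388491593463)]
ring [array([543.7, 151.2, 100. ]), array([543. , 203.5, 100. ]), array([517.2, 176.8, 100. ]), array([570.1, 177.3, 100. ])]
prongs [array([598.4, 135.6, 147.7]), array([598.5, 139.9, 147.7]), array([598.5, 148.4, 147.7]), array([598.6, 152.9, 147.7])]
t 7.0 pos [609.9 144.  255.4] yaw 179.58 F [-0.2 -1.  -2. ] gap 11.6 j7 53.3
units x 2.20 y 1.08 z 0.68 turn units -1.28
```

```bash

python3 -m crank '[{"hand":5,"translation":[0.5,0.25,0],"turn":0},{"hand":5,"translation":[0.7,0.3,0],"turn":0},{"hand":5,"translation":[0.6,0.3,0],"turn":0},{"hand":5,"translation":[0.4,0.23,0.3],"turn":0},{"hand":5,"translation":[0,0,0.4],"turn":-0.7}]' 60 >/dev/null
python3 -m crank '[{"hand":5,"translation":[0,0,0],"turn":-0.65},{"hand":5,"translation":[0,0,0],"turn":0},{"hand":5,"translation":[0,0,0],"turn":0},{"hand":5,"translation":[0,0,0],"turn":0}]' 60 >/dev/null
python3 -c "
from h import *
go(543.9,176.9,235,186.3,0)
f=grab('wrist','w6');
cv2.imwrite('pics/c9.png',cv2.resize(f['image'][170:310,250:390],None,fx=4,fy=4,interpolation=cv2.INTER_CUBIC))
go(543.9,176.9,235,186.3,0)"
```

```text
t 7.75 pos [544.4 178.1 235.1] yaw -173.69 F [ 0.2 -0.5 -1.7] gap 11.2 j7 54.0
units x 0.02 y -0.04 z 0.00 turn units 0.0
t 7.8 pos [544.3 178.2 235.1] yaw -173.66 F [-1.  -0.6 -1.2] gap 11.0 j7 54.0
units x 0.02 y -0.04 z 0.00 turn units 0.01
```

View pics/c9.png

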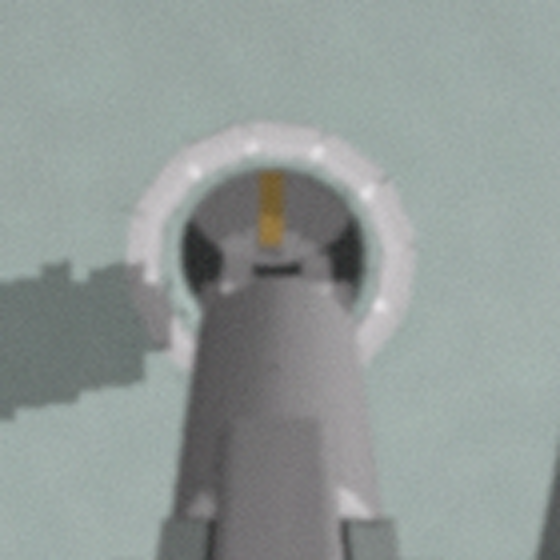

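```bash

python3 -m crank '[{"hand":5,"translation":[0.02,-0.04,0.2],"turn":0},{"hand":5,"translation":[0,0,0.3],"turn":0},{"hand":5,"translation":[0,0,0.2],"turn":0},{"hand":5,"translation":[0,0,0.2],"turn":0},{"hand":5,"translation":[0,0,0.2],"turn":0}]' 60
python3 -c "
from h import *
go(543.9,176.9,166,186.3,0); print(arm.sense()['moment'])"
```

```text
time_s: 8.22
position: [543.1, 177.2, 200.7]
tcp_rot: [[-0.994, -0.113, -0.001], [-0.113, 0.994, -0.0], [0.001, -0.0, -1.0]]
force: [0.5, -0.3, -1.9]
finger_gap: 11.3
t 8.22 pos [543.1 177.2 200.7] yaw -173.53 F [ 0.5 -0.3 -1.9] gap 11.3 j7 52.5
units x -0.02 y -0.01 z 1.16 turn units 0.03
[-0.02804068  0.06422133 -0.01160378]
```

```bash

python3 -m crank '[{"hand":5,"translation":[-0.02,-0.01,0.3],"turn":0},{"hand":5,"translation":[0,0,0.3],"turn":0},{"hand":5,"translation":[0,0,0.3],"turn":0},{"hand":5,"translation":[0,0,0.2],"turn":0},{"hand":5,"translation":[0,0,0],"turn":0}]' 60
python3 -c "
from h import *
go(543.9,176.9,148,186.3,0); print(arm.sense()['moment'])"
```

```text
time_s: 8.63
position: [543.1, 176.6, 166.9]
tcp_rot: [[-0.994, -0.113, -0.003], [-0.113, 0.994, -0.001], [0.003, -0.001, -1.0]]
force: [-0.5, -0.4, -1.7]
finger_gap: 11.4
t 8.63 pos [543.1 176.6 166.9] yaw -173.52 F [-0.5 -0.4 -1.7] gap 11.4 j7 50.7
units x -0.03 y 0.01 z 0.63 turn units 0.04
[-0.04784206 -0.02196242 -0.07551607]
```

```bash

python3 -m crank '[{"hand":5,"translation":[-0.03,0.01,0.07],"turn":0},{"hand":5,"translation":[0,0,0.07],"turn":0},{"hand":5,"translation":[0,0,0.07],"turn":0},{"hand":5,"translation":[0,0,0.05],"turn":0},{"hand":5,"translation":[0,0,0],"turn":0}]' 60
python3 -c "
from h import *
go(543.9,176.9,148,186.3,0); print(arm.sense()['moment'])"
```

```text
time_s: 9.05
position: [544.8, 177.4, 160.8]
tcp_rot: [[-0.994, -0.113, -0.0], [-0.113, 0.994, -0.0], [0.0, -0.0, -1.0]]
force: [0.0, -0.2, -2.1]
finger_gap: 11.2
t 9.05 pos [544.8 177.4 160.8] yaw -173.53 F [ 0.  -0.2 -2.1] gap 11.2 j7 50.3
units x 0.03 y -0.01 z 0.43 turn units 0.03
[-0.00365171 -0.00050717  0.05339339]
```

```bash

python3 -m crank '[{"hand":5,"translation":[0,0,0.06],"turn":0},{"hand":5,"translation":[0,0,0.06],"turn":0},{"hand":5,"translation":[0,0,0],"turn":0}]' 60
python3 -c "
from h import *
go(543.9,176.9,148,186.3,0); print(arm.sense()['moment'])"
```

```text
time_s: 9.3
position: [544.7, 177.3, 157.0]
tcp_rot: [[-0.994, -0.113, -0.0], [-0.113, 0.994, -0.0], [0.0, -0.0, -1.0]]
force: [0.6, 0.1, -1.7]
finger_gap: 11.5
t 9.3 pos [544.7 177.3 157. ] yaw -173.53 F [ 0.6  0.1 -1.7] gap 11.5 j7 50.1
units x 0.03 y -0.01 z 0.30 turn units 0.03
[ 0.02022949 -0.0255829   0.01804818]
```

```bash

python3 -m crank '[{"hand":5,"translation":[0,0,0.08],"turn":0},{"hand":5,"translation":[0,0,0.08],"turn":0},{"hand":5,"translation":[0,0,0.05],"turn":0},{"hand":5,"translation":[0,0,0],"turn":0}]' 60
python3 -c "
from h import *
go(543.9,176.9,148,186.3,0); print(arm.sense()['moment'])"
```

```text
time_s: 9.63
position: [544.6, 177.3, 150.5]
tcp_rot: [[-0.994, -0.113, -0.001], [-0.113, 0.994, -0.0], [0.001, -0.0, -1.0]]
force: [0.5, -1.0, -2.0]
finger_gap: 11.3
t 9.63 pos [544.6 177.3 150.5] yaw -173.53 F [ 0.5 -1.  -2. ] gap 11.3 j7 49.7
units x 0.03 y -0.01 z 0.08 turn units 0.03
[-0.01519069 -0.01678706 -0.0521827 ]
```

Slow, 1 mm steps to the disc face.

```bash

python3 -m crank '[{"hand":5,"translation":[0,0,0.03],"turn":0},{"hand":5,"translation":[0,0,0.03],"turn":0},{"hand":5,"translation":[0,0,0],"turn":0}]' 60
python3 -m crank '[{"hand":5,"translation":[0,0,0.03],"turn":0},{"hand":5,"translation":[0,0,0],"turn":0}]' 60
python3 -c "
from h import *
go(543.9,176.9,148,186.3,0); print(arm.sense()['moment'])"
```

```text
time_s: 9.88
position: [544.8, 177.4, 149.1]
tcp_rot: [[-0.994, -0.113, -0.0], [-0.113, 0.994, -0.0], [0.0, -0.0, -1.0]]
force: [-0.2, -0.3, -1.5]
finger_gap: 11.4
time_s: 10.05
position: [544.8, 177.5, 148.2]
tcp_rot: [[-0.994, -0.113, -0.0], [-0.113, 0.994, -0.0], [0.0, 0.0, -1.0]]
force: [0.2, -0.2, -2.1]
finger_gap: 11.3
t 10.05 pos [544.8 177.5 148.2] yaw -173.53 F [ 0.2 -0.2 -2.1] gap 11.3 j7 49.6
units x 0.03 y -0.02 z 0.01 turn units 0.03
[ 0.01974624 -0.01531912  0.04054544]
```

```bash

python3 -m crank '[{"hand":5,"translation":[0,0,0.03],"turn":0},{"hand":5,"translation":[0,0,0],"turn":0}]' 60
python3 -m crank '[{"hand":5,"translation":[0,0,0.03],"turn":0},{"hand":5,"translation":[0,0,0],"turn":0}]' 60
python3 -c "
from h import *
go(543.9,176.9,148,186.3,0); print(arm.sense()['moment'])"
```

```text
time_s: 10.22
position: [545.0, 177.6, 148.0]
tcp_rot: [[-0.994, -0.113, 0.0], [-0.113, 0.994, -0.0], [-0.0, -0.0, -1.0]]
force: [-1.8, -0.5, 3.8]
finger_gap: 11.4
time_s: 10.38
position: [545.2, 177.7, 147.9]
tcp_rot: [[-0.994, -0.113, 0.001], [-0.113, 0.994, -0.0], [-0.001, -0.001, -1.0]]
force: [-2.5, -2.0, 10.1]
finger_gap: 11.2
t 10.38 pos [545.2 177.7 147.9] yaw -173.53 F [-2.5 -2.  10.1] gap 11.2 j7 49.5
units x 0.05 y -0.02 z -0.00 turn units 0.03
[-0.49846826  0.96073291 -0.06121454]
```

```bash

python3 -m crank '[{"hand":5,"translation":[0.03,-0.02,-0.04],"turn":0},{"hand":5,"translation":[0,0,0],"turn":0},{"hand":5,"translation":[0,0,0],"turn":0}]' 60
python3 -m crank '[{"hand":5,"translation":[0,0,0],"turn":0.4},{"hand":5,"translation":[0,0,0],"turn":0.4},{"hand":5,"translation":[0,0,0],"turn":0.4},{"hand":5,"translation":[0,0,0],"turn":0.4},{"hand":5,"translation":[0,0,0],"turn":0}]' 60
python3 -c "
from h import *
go(543.9,176.9,148,125,0); print(arm.sense()['moment'])
f=grab('wrist','w7')"
```

```text
time_s: 10.63
position: [544.3, 176.8, 148.0]
tcp_rot: [[-0.994, -0.113, 0.001], [-0.113, 0.994, 0.0], [-0.001, 0.0, -1.0]]
force: [-0.9, -1.3, 2.6]
finger_gap: 11.3
time_s: 11.05
position: [544.4, 177.1, 148.0]
tcp_rot: [[-1.0, 0.028, 0.001], [0.028, 1.0, 0.0], [-0.001, 0.0, -1.0]]
force: [-0.2, 0.4, 2.8]
finger_gap: 11.2
t 11.05 pos [544.4 177.1 148. ] yaw 178.41 F [-0.2  0.4  2.8] gap 11.2 j7 42.5
units x 0.02 y -0.01 z 0.00 turn units 10.68
[ 0.01828537  0.01356239 -0.02132014]
```

View pics/w7.png

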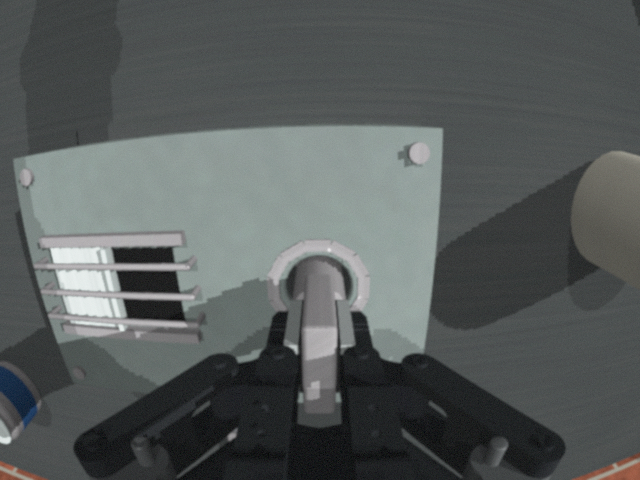

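```bash

python3 -m crank '[{"hand":5,"translation":[0,0,0],"turn":0.4},{"hand":5,"translation":[0,0,0],"turn":0.4},{"hand":5,"translation":[0,0,0],"turn":0.4},{"hand":5,"translation":[0,0,0],"turn":0.4},{"hand":5,"translation":[0,0,0],"turn":0.4}]' 60
python3 -c "
from h import *
go(543.9,176.9,148,125,0); print(arm.sense()['moment'])"
python3 -m crank '[{"hand":5,"translation":[0,0,0],"turn":0.4},{"hand":5,"translation":[0,0,0],"turn":0.4},{"hand":5,"translation":[0,0,0],"turn":0.4},{"hand":5,"translation":[0,0,0],"turn":0.4},{"hand":5,"translation":[0,0,0],"turn":0}]' 60
python3 -c "
from h import *
go(543.9,176.9,148,125,0); print(arm.sense()['moment'])
f=grab('wrist','w8')"
```

```text
time_s: 11.52
position: [544.5, 176.7, 148.0]
tcp_rot: [[-0.98, 0.2, 0.001], [0.2, 0.98, -0.0], [-0.001, 0.0, -1.0]]
force: [-0.3, -0.4, 3.0]
finger_gap: 11.2
t 11.52 pos [544.5 176.7 148. ] yaw 168.45 F [-0.3 -0.4  3. ] gap 11.2 j7 33.8
units x 0.02 y 0.00 z -0.00 turn units 8.69
[-0.2613455  -0.07203078  0.04565824]
time_s: 11.93
position: [544.5, 176.6, 148.0]
tcp_rot: [[-0.942, 0.334, 0.001], [0.334, 0.942, -0.0], [-0.001, 0.0, -1.0]]
force: [0.4, -1.0, 4.0]
finger_gap: 11.3
t 11.93 pos [544.5 176.6 148. ] yaw 160.46 F [ 0.4 -1.   4. ] gap 11.3 j7 26.9
units x 0.02 y 0.00 z -0.00 turn units 7.09
[-0.29970891 -0.02621402  0.04519152]
```

View pics/w8.png

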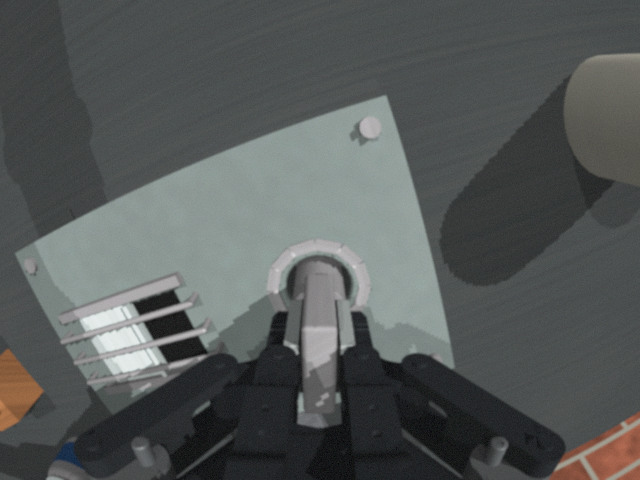

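```bash

python3 -m crank '[{"hand":5,"translation":[0,0,0],"turn":0.4},{"hand":5,"translation":[0,0,0],"turn":0.4},{"hand":5,"translation":[0,0,0],"turn":0.4},{"hand":5,"translation":[0,0,0],"turn":0.4},{"hand":5,"translation":[0,0,0],"turn":0.4}]' 60 >/dev/null
python3 -c "
from h import *
go(543.9,176.9,148,125,0); print(arm.sense()['moment'])"
python3 -m crank '[{"hand":5,"translation":[0,0,0],"turn":0.4},{"hand":5,"translation":[0,0,0],"turn":0.4},{"hand":5,"translation":[0,0,0],"turn":0.4},{"hand":5,"translation":[0,0,0],"turn":0.4},{"hand":5,"translation":[0,0,0],"turn":0}]' 60 >/dev/null
python3 -c "
from h import *
go(543.9,176.9,148,125,0); print(arm.sense()['moment'])
f=grab('top','t9'); s=grab('scene','s9')
a=cv2.resize(f['image'][185:285,215:345],None,fx=3,fy=3,interpolation=cv2.INTER_CUBIC)
b=cv2.resize(s['image'][180:280,270:400],None,fx=3,fy=3,interpolation=cv2.INTER_CUBIC)
cv2.imwrite('pics/c10.png',np.hstack([a,b]))"
```

```text
t 12.4 pos [544.4 176.5 148. ] yaw 150.48 F [-0.5 -1.9  3.9] gap 11.3 j7 18.1
units x 0.02 y 0.00 z -0.00 turn units 5.1
[-0.52667595 -0.04495544  0.08700173]
t 12.82 pos [544.4 176.4 148. ] yaw 142.48 F [-0.2 -2.   5.2] gap 11.4 j7 11.1
units x 0.02 y 0.00 z -0.00 turn units 3.5
[-0.59622781 -0.05546314  0.04495761]
```

View pics/c10.png

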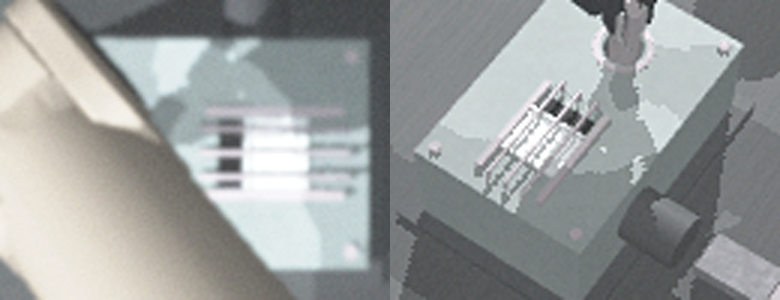

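```bash

python3 -m crank '[{"hand":5,"translation":[0,0,-0.02],"turn":0.4},{"hand":5,"translation":[0,0,0],"turn":0.4},{"hand":5,"translation":[0,0,0],"turn":0.4},{"hand":5,"translation":[0,0,0],"turn":0.4},{"hand":5,"translation":[0,0,0],"turn":0.4}]' 60 >/dev/null
python3 -c "
from h import *
go(543.9,176.9,148,125,0); print(arm.sense()['moment'])"
python3 -m crank '[{"hand":5,"translation":[0,0,0],"turn":0.4},{"hand":5,"translation":[0,0,0],"turn":0.4},{"hand":5,"translation":[0,0,0],"turn":0.4},{"hand":5,"translation":[0,0,0],"turn":0.4},{"hand":5,"translation":[0,0,0],"turn":0}]' 60 >/dev/null
python3 -c "
from h import *
go(543.9,176.9,148,125,0); print(arm.sense()['moment'])
f=grab('top','t10'); s=grab('scene','s10')
a=cv2.resize(f['image'][185:285,215:345],None,fx=3,fy=3,interpolation=cv2.INTER_CUBIC)
b=cv2.resize(s['image'][180:280,270:400],None,fx=3,fy=3,interpolation=cv2.INTER_CUBIC)
cv2.imwrite('pics/c11.png',np.hstack([a,b]))"
```

```text
t 13.33 pos [544.2 176.2 148. ] yaw 132.5 F [ 0.9 -1.4  1.4] gap 11.1 j7 2.3
units x 0.02 y 0.01 z -0.00 turn units 1.5
[-0.54131324 -0.30371422  0.14064137]
t 13.75 pos [544.1 176.1 148. ] yaw 124.51 F [ 0.8 -1.9  1.1] gap 11.5 j7 -4.7
units x 0.02 y 0.01 z 0.00 turn units -0.1
[-0.55099563 -0.25767849  0.1246433 ]
```

View pics/c11.png

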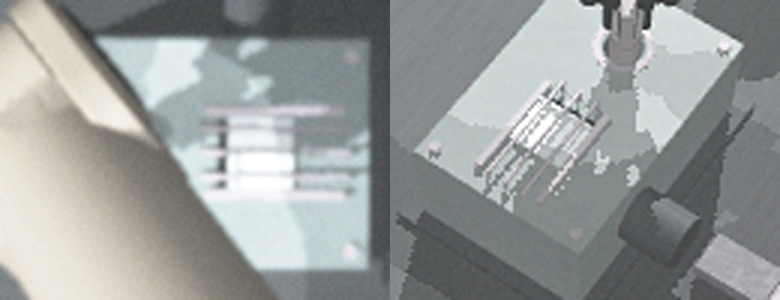

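```bash

python3 -m crank '[{"hand":5,"translation":[0,0,0],"turn":0.3},{"hand":5,"translation":[0,0,0],"turn":0.3},{"hand":5,"translation":[0,0,0],"turn":0.3},{"hand":5,"translation":[0,0,0],"turn":0.3},{"hand":5,"translation":[0,0,0],"turn":0}]' 60 >/dev/null
python3 -c "
from h import *
go(543.9,176.9,148,125,0); print(arm.sense()['moment'])"
python3 -m crank '[{"hand":5,"translation":[0,0,0],"turn":0.3},{"hand":5,"translation":[0,0,0],"turn":0.3},{"hand":5,"translation":[0,0,0],"turn":0}]' 60 >/dev/null
python3 -c "
from h import *
go(543.9,176.9,148,125,0); print(arm.sense()['moment'])
f=grab('top','t11'); s=grab('scene','s11')
a=cv2.resize(f['image'][185:285,215:345],None,fx=3,fy=3,interpolation=cv2.INTER_CUBIC)
b=cv2.resize(s['image'][180:280,270:400],None,fx=3,fy=3,interpolation=cv2.INTER_CUBIC)
cv2.imwrite('pics/c12.png',np.hstack([a,b]))"
```

```text
t 14.27 pos [544.  176.3 148.1] yaw 118.36 F [ 1.  -3.9 -1.2] gap 11.3 j7 -10.1
units x 0.02 y 0.01 z 0.00 turn units -1.33
[-1.07884217 -0.48293016  0.07172979]
t 14.52 pos [543.9 176.4 148.1] yaw 115.35 F [ 1.6 -4.2 -0.8] gap 11.6 j7 -12.8
units x 0.02 y 0.01 z 0.00 turn units -1.93
[-1.2727095  -0.39448624  0.01430552]
```

View pics/c12.png

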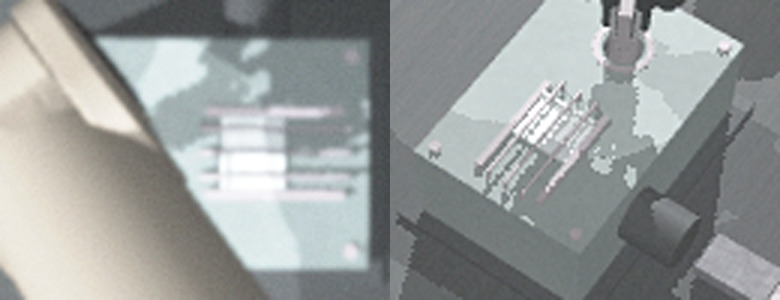

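```bash
python3 -c "
from h import *
f=grab('wrist','w12')
print(np.round([arm.sense()['moment'][2] for _ in range(3)],3))"
```

```text
[0.03 0.03 0.03]
```

View pics/w12.png

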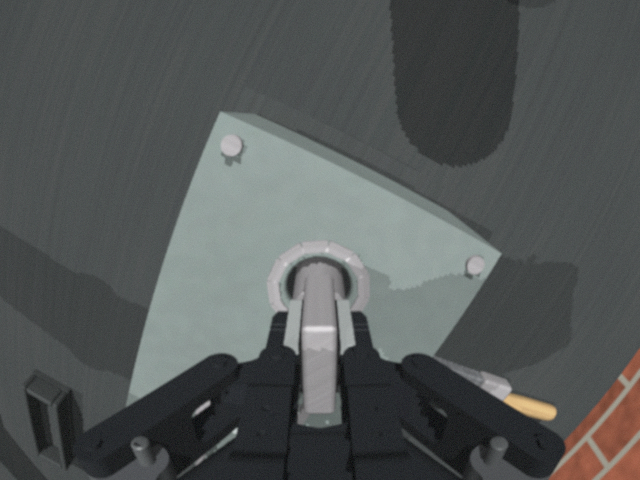

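```bash
python3 -c "
from h import *
r=[]
for n in ['top','t10','t11']:
    f=load(n); r.append(cv2.resize(f['image'][215:255,270:340],None,fx=6,fy=6,interpolation=cv2.INTER_CUBIC))
    g=f['image'][228:246,:,:].mean(2)
    for v in (232,239): print(n,v,f['image'][v-1:v+2,280:335].mean((0,2)).round().astype(int).tolist())
cv2.imwrite('pics/c13.png',np.vstack(r)[:600*2])
cv2.imwrite('pics/c13.png',cv2.resize(np.vstack(r),None,fx=.83,fy=.83))
for u in (286,288,290,300,305): print(u,pt(f,u,236,wz=103)[1])
"
```

```text
top 232 [229, 227, 221, 218, 216, 215, 208, 180, 126, 90, 86, 86, 90, 85, 87, 88, 87, 88, 86, 86, 87, 86, 88, 97, 162, 242, 254, 251, 246, 251, 254, 255, 254, 255, 255, 255, 255, 254, 254, 255, 255, 255, 255, 255, 255, 255, 253, 225, 188, 200, 210, 214, 215, 215, 220]
top 239 [230, 229, 226, 225, 226, 223, 211, 171, 120, 90, 90, 90, 90, 94, 89, 90, 92, 93, 92, 93, 90, 91, 89, 103, 167, 245, 255, 252, 249, 254, 255, 255, 255, 255, 255, 255, 255, 255, 255, 255, 255, 255, 255, 255, 255, 255, 254, 230, 206, 218, 227, 226, 228, 227, 226]
t10 232 [199, 196, 191, 201, 208, 210, 203, 175, 120, 101, 156, 221, 240, 241, 241, 241, 241, 239, 239, 239, 241, 240, 240, 241, 241, 241, 234, 222, 215, 213, 216, 207, 184, 152, 141, 143, 146, 147, 143, 141, 141, 141, 141, 142, 140, 144, 145, 140, 140, 143, 151, 161, 167, 171, 182]
t10 239 [230, 228, 226, 224, 224, 222, 208, 168, 112, 107, 184, 250, 255, 250, 248, 253, 255, 255, 255, 255, 255, 255, 255, 255, 255, 255, 255, 255, 254, 254, 254, 253, 240, 184, 168, 187, 191, 190, 192, 196, 198, 199, 196, 193, 193, 193, 197, 199, 198, 198, 194, 195, 198, 198, 199]
t11 232 [206, 211, 210, 211, 212, 208, 203, 190, 194, 225, 235, 240, 241, 241, 240, 238, 239, 239, 240, 241, 241, 240, 236, 227, 216, 211, 214, 213, 210, 191, 157, 140, 136, 141, 142, 142, 144, 142, 138, 139, 136, 141, 138, 139, 142, 142, 141, 138, 143, 141, 152, 161, 167, 172, 183]
t11 239 [230, 228, 226, 224, 224, 221, 209, 210, 242, 253, 250, 248, 253, 255, 255, 255, 255, 255, 255, 255, 255, 255, 255, 255, 254, 253, 254, 254, 255, 249, 203, 165, 181, 186, 192, 194, 192, 191, 193, 196, 198, 196, 196, 194, 191, 195, 197, 198, 197, 196, 196, 195, 197, 198, 198]
286 105.65215102636425
288 101.46835732279825
290 97.28492663562085
300 76.3732167922789
305 65.92076286174158
```

View pics/c13.png

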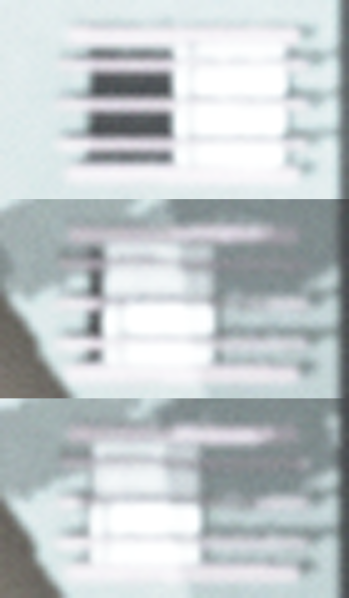

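```bash

python3 -m crank '[{"hand":5,"translation":[0,0,0],"turn":0.2},{"hand":5,"translation":[0,0,0],"turn":0.2},{"hand":5,"translation":[0,0,0],"turn":0.2},{"hand":5,"translation":[0,0,0],"turn":0}]' 60 >/dev/null
cat >> h.py <<'E'
def edge(n):
    f=grab('top',n); out=[]
    for v in (238,239,240,241,242):
        r=f['image'][v,280:335].mean(1)
        seg=r[22:40] ; i=np.argmax(-np.diff(seg)); out.append(round(280+22+i,1))
        # subpixel crossing of 215
        for k in range(22,54):
            if r[k]>222>=r[k+1]: out[-1]=round(280+k+(r[k]-222)/(r[k]-r[k+1]),2); break
    print('trail edge',out,np.median(out), 'opening rows', f['image'][239,284:294].mean(1).round().astype(int).tolist())
E
python3 -c "
from h import *
go(543.9,176.9,148,125,0); print(arm.sense()['moment'])
edge('t12')"
```

```text
t 15.0 pos [543.8 176.5 148.1] yaw 112.36 F [ 1.2 -5.1 -2.2] gap 11.9 j7 -15.4
units x 0.01 y 0.01 z 0.00 turn units -2.53
[-1.45758797 -0.42428333  0.08626071]
trail edge [np.float64(308.79), np.float64(308.97), np.float64(308.75), np.float64(308.45), np.float64(308.0)] 308.75 opening rows [228, 228, 232, 250, 255, 254, 254, 255, 255, 255]
```

```bash

python3 -m crank '[{"hand":5,"translation":[0,0,0],"turn":0.2},{"hand":5,"translation":[0,0,0],"turn":0.2},{"hand":5,"translation":[0,0,0],"turn":0}]' 60 >/dev/null
python3 -c "
from h import *
go(543.9,176.9,148,125,0); print(arm.sense()['moment'])
edge('t13')"
python3 -m crank '[{"hand":5,"translation":[0,0,0],"turn":0.2},{"hand":5,"translation":[0,0,0],"turn":0.2},{"hand":5,"translation":[0,0,0],"turn":0}]' 60 >/dev/null
python3 -c "
from h import *
go(543.9,176.9,148,125,0); print(arm.sense()['moment'])
edge('t14')"
```

```text
t 15.3 pos [543.8 176.6 148.1] yaw 110.36 F [ 1.  -5.3 -2.7] gap 11.2 j7 -17.2
units x 0.01 y 0.01 z 0.00 turn units -2.93
[-1.49296613 -0.3314368   0.07772569]
trail edge [np.float64(308.32), np.float64(308.42), np.float64(308.33), np.float64(308.08), np.float64(307.4)] 308.32 opening rows [226, 229, 238, 250, 253, 251, 254, 255, 255, 255]
t 15.6 pos [543.8 176.5 148.1] yaw 108.36 F [ 0.1 -5.  -2.2] gap 11.0 j7 -18.9
units x 0.01 y 0.01 z 0.00 turn units -3.33
[-1.50992743 -0.32510353  0.12375205]
trail edge [np.float64(308.33), np.float64(308.35), np.float64(308.31), np.float64(308.13), np.float64(307.43)] 308.31 opening rows [229, 229, 238, 251, 253, 252, 254, 255, 255, 255]
```

```bash

python3 -m crank '[{"hand":5,"translation":[0,0,0],"turn":-0.3},{"hand":5,"translation":[0,0,0],"turn":-0.4},{"hand":5,"translation":[0,0,0],"turn":-0.4},{"hand":5,"translation":[0,0,0],"turn":0}]' 60 >/dev/null
python3 -c "
from h import *
go(543.9,176.9,148,125,0); print(arm.sense()['moment'])
edge('t15')"
```

```text
t 15.98 pos [543.2 178.1 148.2] yaw 114.02 F [-1.9 -1.4 -0.6] gap 11.1 j7 -14.0
units x -0.05 y 0.00 z 0.01 turn units -2.2
[-0.46722651  0.30626029  0.01860955]
trail edge [np.float64(308.34), np.float64(308.41), np.float64(308.35), np.float64(308.1), np.float64(307.45)] 308.34 opening rows [226, 228, 238, 251, 253, 251, 254, 255, 255, 255]
```

```bash

python3 -m crank '[{"hand":5,"translation":[-0.03,0,0.01],"turn":0},{"hand":5,"translation":[0,0,0],"turn":0}]' 20
python3 -c "
from h import *
go(543.9,176.9,148,125,0); print(arm.sense()['moment'])"
python3 -m crank '[{"hand":15,"translation":[0,0,0],"turn":0},{"hand":20,"translation":[0,0,0],"turn":0},{"hand":25,"translation":[0,0,0],"turn":0},{"hand":35,"translation":[0,0,0],"turn":0},{"hand":45,"translation":[0,0,0],"turn":0}]' 20
python3 -c "
from h import *
go(543.9,176.9,148,125,0); print(arm.sense()['moment'])
edge('t16'); grab('wrist','w16')"
```

```text
time_s: 16.2
position: [543.6, 177.5, 148.1]
tcp_rot: [[-0.406, 0.914, -0.001], [0.914, 0.406, 0.002], [0.002, -0.0, -1.0]]
force: [-2.9, 0.3, -0.4]
finger_gap: 11.3
t 16.2 pos [543.6 177.5 148.1] yaw 113.96 F [-2.9  0.3 -0.4] gap 11.3 j7 -14.0
units x -0.02 y 0.00 z 0.00 turn units -2.21
[0.30123979 0.90988284 0.05369125]
time_s: 16.62
position: [544.8, 176.0, 148.2]
tcp_rot: [[-0.406, 0.914, 0.001], [0.914, 0.406, 0.0], [-0.0, 0.001, -1.0]]
force: [-0.5, -0.3, -0.1]
finger_gap: 44.4
t 16.62 pos [544.8 176.  148.2] yaw 113.95 F [-0.5 -0.3 -0.1] gap 44.4 j7 -13.9
units x 0.04 y -0.02 z 0.01 turn units -2.21
[ 0.02121685 -0.01970752  0.00434928]
trail edge [np.float64(304.09), np.float64(307.92), np.float64(308.22), np.float64(308.07), np.float64(307.44)] 307.92 opening rows [217, 224, 236, 251, 253, 251, 254, 255, 255, 255]
```

View pics/w16.png

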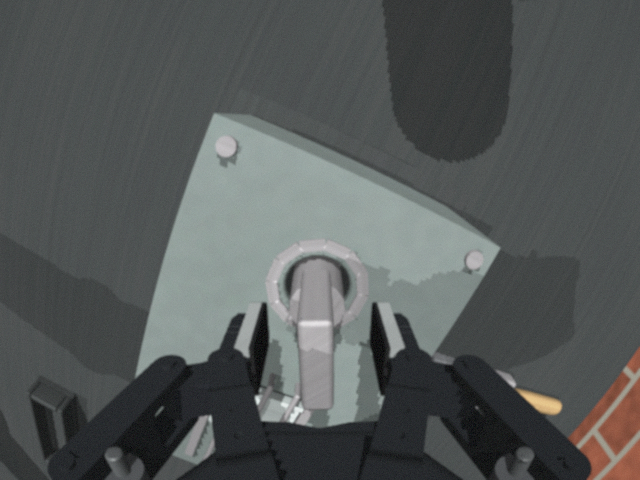

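```bash

python3 -m crank '[{"hand":60,"translation":[0,-0.03,-0.1],"turn":0},{"hand":60,"translation":[0,0,-0.3],"turn":0},{"hand":60,"translation":[0,0,-0.5],"turn":0},{"hand":60,"translation":[0,0,-0.7],"turn":0},{"hand":60,"translation":[0,0,-0.8],"turn":0}]' 20
python3 -m crank '[{"hand":60,"translation":[0,0,-0.8],"turn":0},{"hand":60,"translation":[0,0,-0.6],"turn":0},{"hand":60,"translation":[0,0,-0.3],"turn":0},{"hand":60,"translation":[0,0,0],"turn":0}]' 20
python3 -c "
from h import *
go(543.9,176.9,148,125,0)
edge('t17'); f=grab('wrist','w17'); s=grab('scene','s17')
cv2.imwrite('pics/c17.png',np.hstack([cv2.resize(f['image'],None,fx=.6,fy=.6)[:288],cv2.resize(s['image'][150:270,260:420],(384,288),interpolation=cv2.INTER_CUBIC)]))"
```

```text
time_s: 17.13
position: [543.0, 175.4, 220.7]
tcp_rot: [[-0.406, 0.914, -0.001], [0.914, 0.406, -0.0], [0.0, -0.001, -1.0]]
force: [-0.7, -0.2, 1.0]
finger_gap: 59.9
time_s: 17.47
position: [544.6, 176.2, 273.8]
tcp_rot: [[-0.406, 0.914, 0.004], [0.914, 0.406, 0.001], [-0.001, 0.005, -1.0]]
force: [0.4, -0.4, 0.2]
finger_gap: 60.1
t 17.47 pos [544.6 176.2 273.8] yaw 113.97 F [ 0.4 -0.4  0.2] gap 60.1 j7 -9.3
units x 0.03 y -0.01 z 4.19 turn units -2.21
trail edge [np.float64(308.29), np.float64(308.32), np.float64(308.27), np.float64(308.03), np.float64(307.34)] 308.27 opening rows [224, 224, 236, 248, 252, 249, 252, 255, 255, 255]
```

View pics/c17.png

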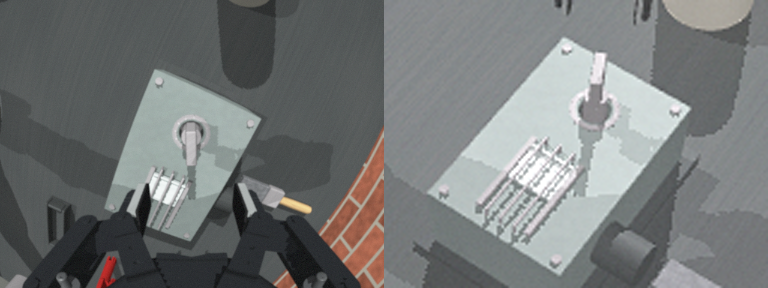

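View pics/t17.png

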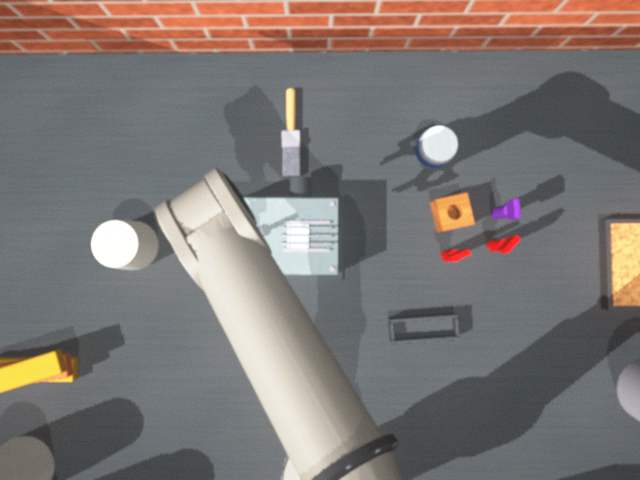

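```bash
python3 -c "
from h import *
for n,fi,(u0,u1,v0,v1) in [('w17',True,(295,345,190,285)),('s17',False,(330,365,165,200))]:
    f=load(n); P=np.array([pt(f,u,v,fish=fi) for u in range(u0,u1) for v in range(v0,v1)])
    P=P[(P[:,2]>163)&(P[:,2]<180)&(abs(P[:,0]-544)<40)&(abs(P[:,1]-177)<40)]; print(n,len(P),np.median(P,0),cv2.minAreaRect(P[:,:2].astype(np.float32)))
"
```

```text
w17 1062 [542.29588847 180.16514264 169.25240704] ((542.8433837890625, 178.6564178466797), (11.928085327148438, 40.61236572265625), 26.222431182861328)
s17 78 [544.10410371 173.71415588 169.75712292] ((544.283447265625, 174.52565002441406), (12.105804443359375, 41.79130172729492), 26.175275802612305)
```

```bash
python3 -c "
from h import *
print(arm.sign_off())"
```

```text
the job is handed in; nothing more can be done
None
```

I took the silver key from the stand and lowered it through the guard hole. The fork seated fully on the knob. I turned it clockwise until the shutter reached its stop, eased back about 5.5°, let go, and raised the gripper clear before handing in. The job took about 17.5 s.

**Seating:** The foot touched the disc face with the tool at a height of 148.0 mm, which is the full-seat height; a fork caught on the blade would have stopped near 162 mm. After release the key's handle top measured 169.3 to 169.8 mm, against 170 mm expected, so it is seated and upright.

**Shutter:** It moved about 38 mm in the top camera view. The last 2° of turning moved it no further. The knob torque had risen to about 0.12 N m by then, so I stopped. The opening looked fully covered, and the shutter did not move when I eased back or let go.

**Side force:** While turning, a side load of about 5 N built up along the slot, probably friction against the blade. It disappeared on release.

**Camera mismatch:** The last two views differ by about 4 mm on where the handle top is. Calibration error would explain most of that.

**Other things on the bench:** The tin, the look-alike keys, the moulds and the brush look unmoved in the last top view.

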